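Lock the slicer's blade carriage with its spring pin

ROBOT

A 6-joint arm with a two-finger parallel gripper is mounted at the origin on a cart in front of the work surface, level with it; the furniture and walls round the work are solid. World frame = base frame: x ahead of the robot, y to its left, z up, the work surface at z = 0. Lengths are in mm, angles in degrees, forces in N, time in s.
With the tool pointing down it reaches from about 250 to 800 mm from the base axis. Payload 8.5 kg.
Tool frame: the origin (TCP) lies at the very end of the fingers, on their centre line; the grasp point (between the pads) lies 19 mm behind it (bot.tcp_to_grasp is the distance from the TCP to the grasp point, in mm); z points along the fingers, y is the line along which they close (so a half turn about z gives the same grasp; the last joint's range is limited). The gripper opens to 85 mm and grips with 20 to 120 N. Pads are 22 mm wide; open, the fingers measure 114 mm over their backs; the gripper's body (76 mm by 85 mm) begins 54 mm behind the grasp point. The pads swing forward as they close: fully open they stand 13 mm farther back than shut.
Start: joints at [75.057, 13.648, -0.773, 75.585, 0, 90], TCP at [135.359, 507.202, 208.176] pointing down, gripper open.
Joint ranges: [-152.45, 152.45], [-59.26, 108.67], [-65.41, 83.53], [-104.44, 129.93], [-82.83, 76.93], [-180, 180]. Speed limits (degrees/s): [127.2, 127.2, 159.86, 180, 180, 180].

INTERFACE

Orientations are given as [roll, pitch, yaw] about the fixed x, y, z axes, in that order (R = Rz(yaw) Ry(pitch) Rx(roll)).
In Python, from rig import bot gives the robot as it stands. The module is installed in compiled form; this text tells all that it offers.
- The arm moves only by the shell command python3 -m handwheel 'ROWS' [OPENING] [FORCE]. ROWS is JSON, a list of rows, each a list of 4 numbers: the shift along the world's x, y, z normalised to -1 to 1, where 1 is 15 cm, then the turn about the world's z normalised to -1 to 1, where 1 is 360 degrees. A call has 1 to 5 rows; each row is the pose to reach, as a shift and turn from the pose commanded when the call began, turning the shorter way round; what a row does not reach only later rows make up. A row lasts 1/12 s, in which the tool goes at most 41.7 mm and 7.16 degrees, less where a joint would pass 70% of its speed; a pose out of reach is approached as far as the arm can. A call with a number of a shift or a turn outside -1 to 1 is refused whole. A call with a gripper value outside its range is refused whole. OPENING is the opening, from 0 (shut) to 1 (fully open), set as the call begins (- or left out, the last holds). The fingers move at their own pace and stop on an object; FORCE is the grip in N (left out, the last holds). Time passes only in rows, so rows that repeat a pose let the fingers close. It gives the time, the measured TCP pose, the force, the opening and the grip force at its end, in the units of the state.
- bot.observe(): the state, without advancing time (a new reading comes with each control period).
- bot.capture(name): name is "scene" or "top" or "wrist"; returns (picture, depth): 400x640x3 uint8, red, green, blue; 400x640 float32, mm along the optical axis (not along the pixel's ray), 0 where there is no reading.
- bot.get_calibration(name): a dict with "K" (3x3 intrinsics, pixels), "R" (3x3) and "t" (3): a world point X has camera coordinates R X + t; the wrist camera has in their place "tool_from_camera" (4x4, takes a point from camera to tool coordinates, whose origin is the TCP and whose axes are the flange's). Camera axes: x right, y down, z forward; pixel columns grow to the right and rows downward; lengths in mm; the calibration is good to about 2 mm. A picture is of the moment at which its call begins: read the wrist's pose just before it. get_calibration takes no time and is no camera call.
- bot.sign_off(): hands the job in; it is judged then, once.
The state is a dict: "t": time; "qpos": joint angles; "qvel": joint speeds; "effort": joint torques, N m; "eef_pos": TCP position; "eef_rot": TCP orientation; "ft_force": force on the tool from outside, world axes, zero at the start; "torque": the same for the moment, N m; "finger_gap": finger opening in mm; "finger_force": force on a finger pad.
Only numpy, scipy, OpenCV 4.12 (cv2) and the standard library are available. Lean on these libraries where they do the work, as an engineer would, in place of code of your own. Each camera call takes 0.05 s, during which the arm holds its last target. There are 200 camera calls.

TASK

Lock the vegetable slicer so that its blade cannot move: take the red-knobbed locking pin out of its wooden block, put its tip into the slicer's slot at the end with the red dot, press it lightly onto the blade carriage down there and feel your way along the slot until the tip drops into the carriage's hidden notch. Stop there, push the pin down until its collar sits flat on the slicer, and let go. Never force the pin against the slicer, and leave the other things where they are.

Things in the scene. Friction and masses are not known exactly. Their poses are not given: they have to be found in the camera images.
- pin: Locking pin, upright in the wooden block at the start, 0.12 kg. Red round knob, 24 mm in diameter, on a steel collar 36 mm in diameter and 6 mm thick; below the collar a thin steel plunger. Origin: centre of the collar's underside; z up along the knob (knob from z = 6 to 52 mm)
- pin_tip (a point): Flat tip of the pin's plunger (8 mm in diameter), on the pin's axis, 58 mm below the collar's underside while relaxed. The plunger is pushed up into the knob, by up to 30 mm, against a spring: 1.5 N to start plus 0.25 N per mm
- pin_stand: Wooden block 70 x 70 x 66 mm, fixed, with an 18 mm hole through its middle in which the pin hangs by its collar. Origin: centre of its underside, z up
- slicer: White vegetable slicer, fixed, 130 mm (x) by 266 mm (y), deck top flat at z = 70 mm. A slot runs along y through x = 0, red dot beyond its +y end. Low rails, up to 8 mm above the deck: one along the back at x = 73 mm, green ones across both ends at y = +-124 mm. Origin: on the table under the middle of the slot; z up
- slot_start (a point): Middle of the slot's mouth near the red-dot end, at deck height (slicer frame x = 0, y = 47 mm, z = 70 mm): put the tip in here; the notch is never this close to the red dot. Axes as the slicer's
- slot_middle (a point): Middle of the slot at deck height, axes as the slicer's. Slot 14 mm wide, flared to 22 mm at the top, y = -60 to 60 mm. 36 mm below the deck are the two black rails of the fixed blade carriage, 5 mm apart, on which the tip slides. They are cut away once, hard to see: the notch, 13 mm along y, centre between y = -45 and 20 mm, 26 mm deep, takes the relaxed plunger when the collar is on the deck
- mug: White mug with a handle, 95 mm tall. Origin: underside
- timer: White round kitchen timer, 58 mm wide, 42 mm tall. Origin: underside
- ramekin: Small white dish, 66 mm wide, 34 mm tall. Origin: underside
There are look-alikes about, which are no part of the job. What is shaped like the pin but orange is not meant.

How it is judged:
By the outcome, as a careful person would: the job done as asked, in the order asked, and still so for the second after the job is handed in, with the robot touching nothing.
It also fails if it takes over 43 s, if anything falls off the work surface, if the arm or the gripper's body presses on something with over 40 N, if the wrist force passes 120 N, or if a joint passes its speed limit or range.

## Working session

There is one attempt and no reset: what is moved stays moved. The work goes in short steps, Python scripts to look and compute and a shell command to move; the robot and the scene stay as the last step left them, time stands still between calls to the robot, and variables do not carry over. Pictures are saved under pics/ and viewed, at most 10 in all, crops included, and the job is handed in when it is done.

```bash
mkdir -p pics
cat > h.py <<'E'
import numpy as np, cv2
from rig import bot
from scipy.spatial.transform import Rotation as Ro
def cal(n,st=None):
    c=bot.get_calibration(n); K=np.array(c["K"])
    if n!="wrist": return K,np.array(c["R"]),np.array(c["t"])
    T=np.eye(4);T[:3,:3]=Ro.from_euler('xyz',st["eef_rot"],degrees=True).as_matrix();T[:3,3]=st["eef_pos"]
    M=np.linalg.inv(T@np.array(c["tool_from_camera"])); return K,M[:3,:3],M[:3,3]
def onplane(c,uv,z):
    K,R,t=c; d=R.T@np.linalg.inv(K)@[uv[0],uv[1],1]; o=-R.T@t
    return o+d*(z-o[2])/d[2]
def point(c,uv,dep):
    K,R,t=c; return R.T@(np.linalg.inv(K)@[uv[0],uv[1],1]*dep-t)
def blobs(img,lo,hi,mn=15):
    h=cv2.cvtColor(img,cv2.COLOR_RGB2HSV); m=cv2.inRange(h,lo,hi)
    n,l,s,c=cv2.connectedComponentsWithStats(m)
    return [(s[i],c[i],l==i) for i in range(1,n) if s[i][4]>=mn]
E
python3 - <<'E'
from h import *
s=bot.observe(); print(s)
for n in("top","scene"):
    p,d=bot.capture(n); np.savez(f"{n}.npz",p=p,d=d); cv2.imwrite(f"pics/{n}0.png",p[:,:,::-1])
    K,R,t=cal(n); print(n,K[0,0],-R.T@t)
    for lo,hi,nm in(((0,120,60),(4,255,255),"red"),((172,120,60),(180,255,255),"red2"),((5,130,80),(20,255,255),"or"),((40,80,40),(85,255,255),"green")):
        for st,c,m in blobs(p,lo,hi): print(nm,st,c.round(1),point((K,R,t),c,np.median(d[m])).round(1))
E
```

```text
{'t': 0.0, 'qpos': array([ 7.50554240e+01,  1.36817194e+01, -8.18162505e-01,  7.55848736e+01,
       -1.05564502e-03,  9.00010878e+01]), 'qvel': array([-0.06077811, -0.03136615,  0.02938896, -0.08676393, -0.03476885,
        0.09604061]), 'effort': array([ 3.02981745e-03, -5.38783085e+01,  3.46438122e+01,  1.82881008e-02,
        2.33359006e-04, -7.10873195e-06]), 'eef_pos': array([135.27530572, 506.79126819, 207.56239088]), 'eef_rot': array([-1.79915244e+02,  1.05725305e-03,  1.65054338e+02]), 'ft_force': array([-0.15562663,  0.58339776, -0.02723595]), 'torque': array([-0.00842641,  0.00409182, -0.01080259]), 'finger_force': 0.0, 'finger_gap': 85.6848295354848}
top 446.2350077299101 [ 374.46584375   -6.39947577 1175.05107535]
red [369  39  31  31 653] [383.9  53.4] [ 850.2 -169.9  154.3]
red [262  49   5  14  40] [263.6  54.6] [919.8 137.7  11.4]
red [402  58  24  25 465] [414.5  70.3] [ 819.9 -249.2  121.9]
red [251  77  21  34 330] [263.1  92.4] [811.7 139.2  10.4]
red [382  76  20  25 235] [391.   86.2] [ 798.2 -197.6   74.4]
red [240  96  14  19 170] [246.4 105.6] [776.4 185.2  
[... 1741 characters left out ...]
60.1 -159.   149. ]
or [ 531  196   51   54 1084] [556.4 219.6] [-641.2 -240.  -551.7]
or [222 200   9   7  35] [226.8 202.9] [ 779.  -104.7   70.5]
or [204 205  18   7  77] [213.4 207.9] [ 824.9 -157.5    1.1]
or [181 293   9   6  21] [184.  295.2] [928.8 146.6  10.1]
or [204 322   9  10  32] [207.2 326.7] [876.5 252.    5.9]
or [179 324   7  36 108] [181.6 346. ] [943.9 288.1   1. ]
green [283 161  20   8  53] [292.9 164.5] [ 556.7 -218.5   73.3]
green [319 214  21  10  64] [328.8 218.3] [499.3  25.2  74.4]
green [325 218  24  13 107] [336.7 223.7] [475.5  27.5  46.1]
green [281 302  10   8  31] [286.2 305.7] [667.5 238.6   6.2]
green [193 304  10   5  36] [198.  305.6] [895.  185.    6.9]
```

View pics/top0.png

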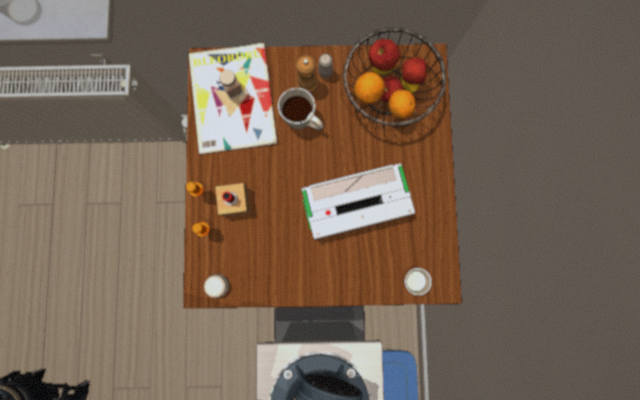

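View pics/scene0.png

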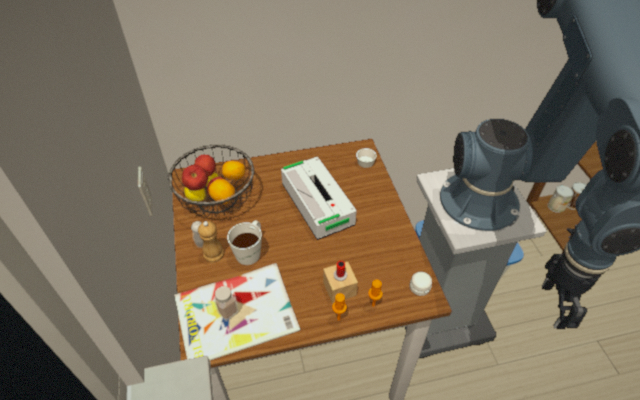

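The top view shows the block with the red-knobbed pin at (229,197) and orange look-alikes at (194,188) and (201,229). The slicer is at (358,201), with its red dot at the left end at (328,212).

The scene view agrees: the pin is at (341,270) and the slicer at (318,197).

```bash
python3 -m handwheel '[[0.2,-0.15,0.1,0.02],[0.4,-0.3,0.2,0.04],[0.6,-0.45,0.3,0.06],[0.8,-0.6,0.35,0.08],[1,-0.75,0.4,0.08]]' 0.55 30
python3 -m handwheel '[[0.2,-0.15,0,0],[0.4,-0.3,0,0],[0.6,-0.45,0,0],[0.8,-0.6,0,0],[1,-0.75,0,0]]'
python3 -m handwheel '[[0.2,-0.15,0,0],[0.3,-0.25,0,0],[0.3,-0.3,0,0],[0.3,-0.3,0,0]]'
python3 - <<'E'
from h import *
s=bot.observe(); print(s["qpos"],s["eef_pos"],s["eef_rot"],s["finger_gap"])
p,d=bot.capture("wrist"); np.savez("w1.npz",p=p,d=d); cv2.imwrite("pics/w1.png",p[:,:,::-1])
print(bot.get_calibration("wrist"))
c=cal("wrist",s)
for lo,hi in(((0,120,50),(5,255,255)),((172,120,50),(180,255,255))):
  for st,uv,m in blobs(p,lo,hi,60): print(st,uv.round(1),point(c,uv,np.median(d[m])).round(1),onplane(c,uv,110).round(1))
E
```

```text
t: 0.52
eef_pos: [283.0, 396.2, 267.9]
eef_rot: [180.0, 0.0, -165.7]
ft_force: [0.8, 0.3, -0.1]
finger_gap: 47.1
finger_force: 0.0
t: 0.93
eef_pos: [433.4, 283.0, 267.2]
eef_rot: [-180.0, -0.0, -166.1]
ft_force: [-0.0, 1.0, -1.3]
finger_gap: 46.9
finger_force: 0.0
t: 1.27
eef_pos: [477.5, 237.9, 266.8]
eef_rot: [-180.0, -0.1, -166.3]
ft_force: [-0.2, 0.6, 0.7]
finger_gap: 46.6
finger_force: 0.0
[ 2.64895519e+01  1.39030414e+01  8.09494326e+00  8.42842288e+01
 -1.26024651e-02  1.27883160e+01] [477.50215586 237.88400824 266.80887506] [-1.79967274e+02 -8.72471208e-02 -1.66298779e+02] 46.58265816226043
{'K': array([[300.80129579,   0.        , 315.02459634],
       [  0.        , 300.80129579, 199.66158799],
       [  0.        ,   0.        ,   1.        ]]), 'tool_from_camera': array([[-2.85071971e-04, -9.54923598e-01, -2.96851547e-01,
         7.47389600e+01],
       [ 9.99998712e-01, -7.41155536e-04,  1.42386088e-03,
        -1.18112152e+00],
       [-1.57969153e-03, -2.96850759e-01,  9.54922579e-01,
        -1.66456108e+02],
       [ 0.00000000e+00,  0.00000000e+00,  0.00000000e+00,
         1.00000000e+00]])}
[ 87 110  12  13 116] [ 92.8 115.9] [476.3 -28.4  71.3] [468.7  -1.9 110. ]
[277 188  22  30 316] [288.4 200.6] [509.2 214.4 114.2] [510.6 214.3 110. ]
[  0 286  15  11  89] [  5.9 292.2] [ 778.  -172.9   38. ] [ 710.1 -101.5  110. ]
[201 374   7  18  73] [203.8 383.4] [916.2 137.5  12.7] [798.  156.4 110. ]
```

View pics/w1.png

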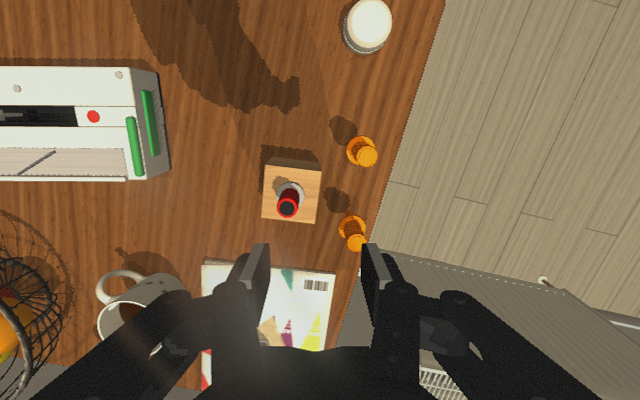

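The wrist view shows the pin knob top at (288,207) and the block top centred at about (292,194). The oranges are at (363,152) and (354,235). The red dot is at (94,116), with the slot's +y end at about (77,117).

Run:
```python
from h import *
s=bot.observe(); c=cal("wrist",s)
print("knob top",onplane(c,(288,207),118))
f=np.load("w1.npz");p=f["p"];d=f["d"]
for v in(207,): print(point(c,(288,v),d[v,288]))
for uv in((267,160),(321,169),(318,223),(262,218),(292,194)): print(uv,onplane(c,uv,66).round(1),point(c,uv,d[uv[1],uv[0]]).round(1))
for uv in((363,155),(356,243)): print(uv,point(c,uv,d[uv[1],uv[0]]).round(1))
```

```text
knob top [514.93148148 216.72343059 118.        ]
[514.21590031 216.74517586 120.05031761]
(267, 160) [479.6 178.2  66. ] [493.2 170.6  -0.6]
(321, 169) [474.8 245.4  66. ] [477.  246.2  54.4]
(318, 223) [545.4 259.1  66. ] [570.1 265.9   1.3]
(262, 218) [555.9 186.5  66. ] [582.5 180.5   1.3]
(292, 194) [514.8 217.4  66. ] [504.1 217.7 101.8]
(363, 155) [440.6 282.2 112.2]
(356, 243) [541.4 303.4 112.5]
```

```bash
python3 -m handwheel '[[0.13,-0.07,-0.15,0],[0.247,-0.139,-0.3,0],[0.247,-0.139,-0.47,0],[0.247,-0.139,-0.63,0],[0.247,-0.139,-0.63,0]]'
python3 -m handwheel '[[0,0,-0.15,0],[0,0,-0.3,0],[0,0,-0.45,0],[0,0,-0.62,0],[0,0,-0.62,0]]'
python3 -m handwheel '[[0,0,0,0],[0,0,0,0],[0,0,0,0],[0,0,0,0],[0,0,0,0]]' 0.1 50
```

```text
t: 1.73
eef_pos: [511.1, 218.7, 168.7]
eef_rot: [-179.9, -0.4, -166.1]
ft_force: [-0.5, -0.5, 0.6]
finger_gap: 47.1
finger_force: 0.0
t: 2.15
eef_pos: [511.6, 219.0, 77.3]
eef_rot: [-180.0, -0.3, -166.0]
ft_force: [-0.7, 0.1, -1.5]
finger_gap: 47.6
finger_force: 0.0
t: 2.57
eef_pos: [515.4, 219.5, 81.8]
eef_rot: [179.9, 0.2, -166.1]
ft_force: [-1.5, 1.5, 5.9]
finger_gap: 21.9
finger_force: 49.1
```

```bash
python3 -m handwheel '[[0,0,0,0],[0,0,0,0]]'
python3 -m handwheel '[[0,0,0.2,0],[0,0,0.4,0],[0,0,0.6,0],[0,0,0.8,0],[0,0,0.8,0]]'
python3 - <<'E'
from h import *
s=bot.observe(); print(s["eef_pos"],s["eef_rot"],s["ft_force"])
p,d=bot.capture("wrist"); np.savez("w2.npz",p=p,d=d); cv2.imwrite("pics/w2.png",p[:,:,::-1])
E
```

```text
t: 2.73
eef_pos: [515.4, 219.5, 81.8]
eef_rot: [179.9, 0.2, -166.1]
ft_force: [-1.0, 0.7, 7.2]
finger_gap: 21.9
finger_force: 49.0
t: 3.15
eef_pos: [516.8, 219.7, 206.5]
eef_rot: [179.9, 0.5, -166.2]
ft_force: [0.9, 0.1, -1.7]
finger_gap: 21.7
finger_force: 49.2
[516.79800223 219.67957317 206.5113372 ] [ 179.91923581    0.52896117 -166.15419084] [ 0.86724755  0.07988869 -1.65252314]
```

View pics/w2.png

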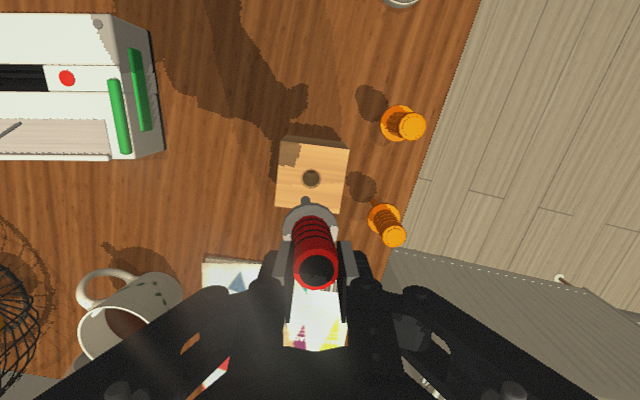

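The pin hangs in the gripper. The knob top is at (318,268), the collar's far rim at about (308,208) and the plunger tip peeks out at (304,201). The block hole at (311,178) is empty.

Run:
```python
from h import *
s=bot.observe(); c=cal("wrist",s); f=np.load("w2.npz");p=f["p"];d=f["d"]
Rt=Ro.from_euler('xyz',s["eef_rot"],degrees=True).as_matrix()
tl=lambda X:(Rt.T@(X-s["eef_pos"])).round(1)
for uv in((304,199),(304,202),(304,205),(308,208),(308,212),(296,210),(318,212),(318,268),(318,285),(318,255),(300,268),(336,268)):
  X=point(c,uv,d[uv[1],uv[0]]); print(uv,X.round(1),"tool",tl(X))
print("hole",onplane(c,(311,178),66))
cv2.imwrite("pics/w2c.png",cv2.resize(p[180:310,240:400,::-1],None,fx=5,fy=4.6,interpolation=cv2.INTER_CUBIC)[:600])
for uv in((67,78),(46,78)): print(uv,onplane(c,uv,70),point(c,uv,d[uv[1],uv[0]]))
```

```text
(304, 199) [514.4 209.2 142.4] tool [ 4.5 -9.6 61.3]
(304, 202) [515.  209.5 148.1] tool [ 3.8 -9.4 55.6]
(304, 205) [501.5 207.9 195.2] tool [17.  -7.7  8.4]
(308, 208) [503.1 210.8 194.4] tool [14.7 -5.3  9.2]
(308, 212) [505.1 211.3 196. ] tool [12.7 -5.2  7.6]
(296, 210) [505.4 203.8 196.4] tool [ 14.2 -12.5   7.2]
(318, 212) [504.3 217.4 194.1] tool [12.   0.9  9.5]
(318, 268) [514.6 219.4 243.1] tool [  1.2   0.4 -39.4]
(318, 285) [524.2 221.8 242.2] tool [ -8.8   0.5 -38.4]
(318, 255) [508.  217.8 242.8] tool [  7.9   0.4 -39.2]
(300, 268) [517.2 211.2 242.1] tool [  0.6  -8.2 -38.4]
(336, 268) [514.3 228.4 240. ] tool [ -0.6   9.2 -36.3]
hole [514.52147796 214.10133067  66.        ]
(67, 78) [475.20189517 -27.43313271  70.        ] [475.36209785 -28.55719799  68.51858866]
(46, 78) [479.8377609  -46.24282709  70.        ] [480.11282255 -48.07093601  67.7748067 ]
```

View pics/w2c.png

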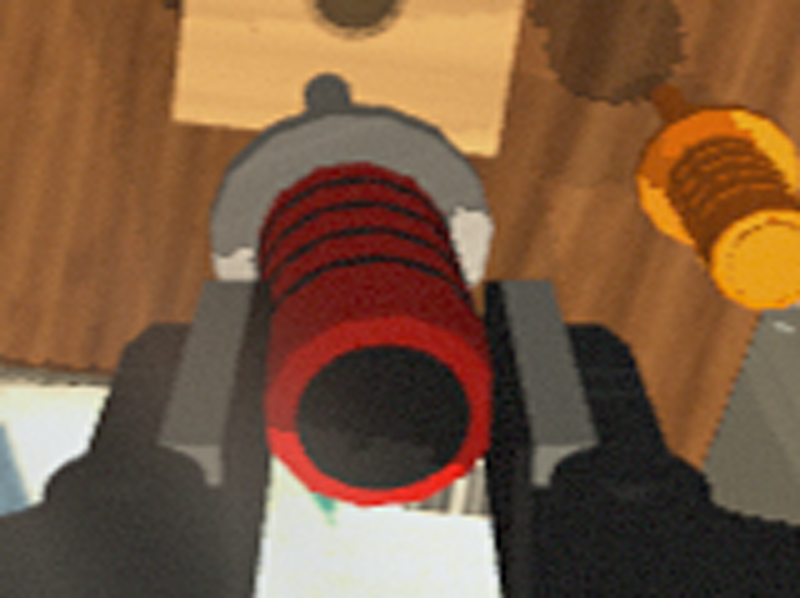

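The crop shows the pin tilted about 6° in the closing plane: the tip is at about tool y = -10 while the knob is near 0. The fingertips touched the collar as they closed. I'll set it back into the block and regrip a little higher and better centred.

```bash
python3 -m handwheel '[[-0.04,0.023,-0.1,0],[-0.04,0.023,-0.2,0],[-0.04,0.023,-0.33,0],[-0.04,0.023,-0.33,0],[-0.04,0.023,-0.33,0]]'
python3 - <<'E'
from h import *
s=bot.observe(); print(s["eef_pos"],s["eef_rot"],s["ft_force"])
p,d=bot.capture("wrist"); np.savez("w3.npz",p=p,d=d); cv2.imwrite("pics/w3.png",cv2.resize(p[120:320,220:420,::-1],None,fx=3,fy=3,interpolation=cv2.INTER_CUBIC))
E
```

```text
t: 3.62
eef_pos: [507.3, 221.7, 149.4]
eef_rot: [-180.0, -0.2, -166.1]
ft_force: [0.1, 0.8, -0.8]
finger_gap: 22.0
finger_force: 49.1
[507.30768597 221.6633109  149.4251874 ] [-1.79965390e+02 -1.62908144e-01 -1.66145853e+02] [ 0.09077764  0.83565021 -0.8067636 ]
```

View pics/w3.png

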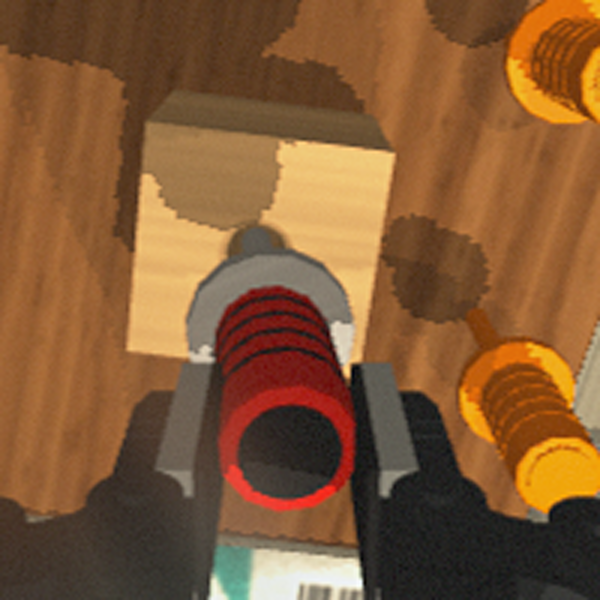

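The crop shows the tip (258,240) just about over the hole (256,248). I'll nudge it slightly and lower it in stages while watching the force.

```bash
python3 -m handwheel '[[0.01,0.01,0,0],[0.01,0.01,0,0],[0.01,0.01,-0.05,0],[0.01,0.01,-0.1,0],[0.01,0.01,-0.12,0]]'
python3 -m handwheel '[[0,0,-0.05,0],[0,0,-0.1,0],[0,0,-0.1,0]]'
```

```text
t: 4.08
eef_pos: [509.3, 223.4, 131.2]
eef_rot: [-180.0, -0.1, -166.1]
ft_force: [0.0, -0.3, -1.2]
finger_gap: 22.1
finger_force: 49.2
t: 4.33
eef_pos: [509.1, 223.2, 115.6]
eef_rot: [-180.0, -0.1, -166.1]
ft_force: [-0.1, -1.0, -1.3]
finger_gap: 21.7
finger_force: 49.1
```

```bash
python3 -m handwheel '[[0,0,-0.08,0],[0,0,-0.15,0],[0,0,-0.19,0],[0,0,-0.19,0]]'
python3 -m handwheel '[[0,0,-0.01,0],[0,0,-0.02,0],[0,0,-0.02,0]]'
```

```text
t: 4.67
eef_pos: [509.6, 222.9, 87.7]
eef_rot: [-179.9, -0.1, -166.2]
ft_force: [1.8, -3.9, 1.8]
finger_gap: 21.7
finger_force: 50.0
t: 4.92
eef_pos: [510.2, 223.2, 86.1]
eef_rot: [-179.9, 0.0, -166.2]
ft_force: [1.6, -4.3, 1.3]
finger_gap: 21.8
finger_force: 50.4
```

```bash
python3 -m handwheel '[[0,0,0,0],[0,0,0,0],[0,0,0,0]]' 0.6
python3 -m handwheel '[[0,0,0.2,0],[0,0,0.4,0],[-0.1,0,0.5,0],[-0.1,0,0.5,0],[-0.1,0,0.5,0]]'
python3 - <<'E'
from h import *
s=bot.observe(); print(s["eef_pos"],s["eef_rot"],s["ft_force"])
p,d=bot.capture("wrist"); np.savez("w4.npz",p=p,d=d); cv2.imwrite("pics/w4.png",cv2.resize(p[120:320,220:420,::-1],None,fx=3,fy=3,interpolation=cv2.INTER_CUBIC))
E
```

```text
t: 5.17
eef_pos: [509.6, 224.1, 86.0]
eef_rot: [179.9, -0.0, -166.1]
ft_force: [-0.7, 0.3, 0.2]
finger_gap: 50.9
finger_force: 0.0
t: 5.58
eef_pos: [494.9, 224.2, 161.6]
eef_rot: [180.0, 0.1, -166.1]
ft_force: [0.3, 0.8, -0.6]
finger_gap: 51.1
finger_force: 0.0
[494.88782668 224.15990549 161.64658103] [ 1.79959243e+02  1.00929825e-01 -1.66101873e+02] [ 0.34111895  0.76539194 -0.63188787]
```

View pics/w4.png

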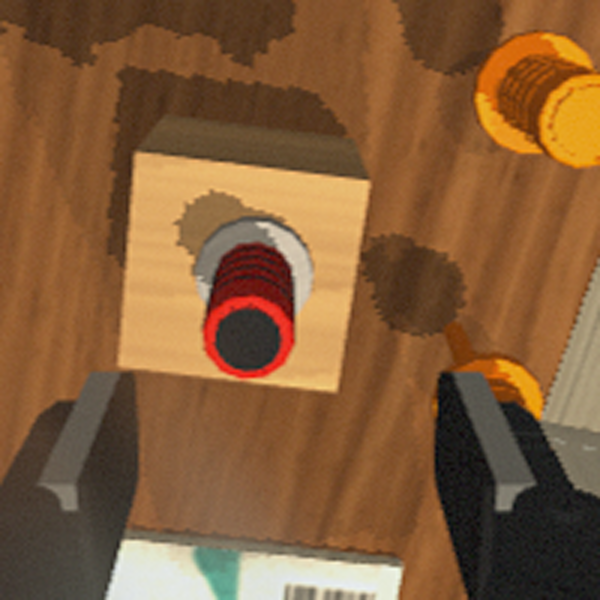

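The pin is back upright in the block, with the knob top at crop (249,338), which is full (303,232.7), and the collar centred at about crop (254,267).

Run:
```python
from h import *
s=bot.observe(); c=cal("wrist",s)
Rt=Ro.from_euler('xyz',s["eef_rot"],degrees=True).as_matrix()
for uv,z in(((303,232.7),118),((304.7,209),72)):
  X=onplane(c,uv,z); print(s["eef_pos"],X,(Rt.T@(X-s["eef_pos"])))
d=np.load("w4.npz")["d"]; print(point(c,(303,233),d[233,303]))
```

```text
[494.72123673 223.87785949 160.63698718] [512.96318216 218.15998496 118.        ] [-16.32672293  -9.94083446  42.63793225]
[494.72123673 223.87785949 160.63698718] [510.0825794  217.33608754  72.        ] [-13.32146298 -10.06337183  88.6371722 ]
[512.73518375 218.14662942 119.07501953]
```

```bash
python3 -m handwheel '[[0.113,-0.04,0,0],[0.113,-0.04,-0.15,0],[0.113,-0.04,-0.3,0],[0.113,-0.04,-0.49,0],[0.113,-0.04,-0.49,0]]'
python3 -m handwheel '[[0,0,0,0],[0,0,0,0],[0,0,0,0],[0,0,0,0],[0,0,0,0]]' 0.1 40
python3 -m handwheel '[[0,0,0.2,0],[0,0,0.4,0],[0,0,0.6,0],[0,0,0.7,0],[0,0,0.7,0]]'
python3 -m handwheel '[[0,0,0,0],[0,0,0,0]]'
python3 - <<'E'
from h import *
s=bot.observe(); print(s["eef_pos"],s["eef_rot"],s["ft_force"])
p,d=bot.capture("wrist"); np.savez("w5.npz",p=p,d=d); cv2.imwrite("pics/w5.png",cv2.resize(p[0:400,0:440,::-1],(660,600),interpolation=cv2.INTER_CUBIC))
E
```

```text
t: 6.05
eef_pos: [508.4, 216.1, 81.4]
eef_rot: [-179.9, -0.5, -166.2]
ft_force: [-0.9, -0.4, -1.1]
finger_gap: 51.1
finger_force: 0.0
t: 6.47
eef_pos: [512.3, 217.9, 88.4]
eef_rot: [180.0, 0.1, -166.1]
ft_force: [0.3, 0.3, 2.6]
finger_gap: 21.0
finger_force: 39.4
t: 6.88
eef_pos: [513.7, 218.5, 196.9]
eef_rot: [179.9, 0.4, -166.1]
ft_force: [0.4, 0.2, -1.6]
finger_gap: 21.4
finger_force: 39.5
t: 7.05
eef_pos: [511.4, 217.5, 191.7]
eef_rot: [-180.0, -0.0, -166.1]
ft_force: [-0.1, 0.4, -1.6]
finger_gap: 21.1
finger_force: 39.5
[511.3750296  217.50054028 191.73774313] [-1.79986593e+02 -4.12421500e-02 -1.66139764e+02] [-0.07416751  0.43769555 -1.64536419]
```

View pics/w5.png

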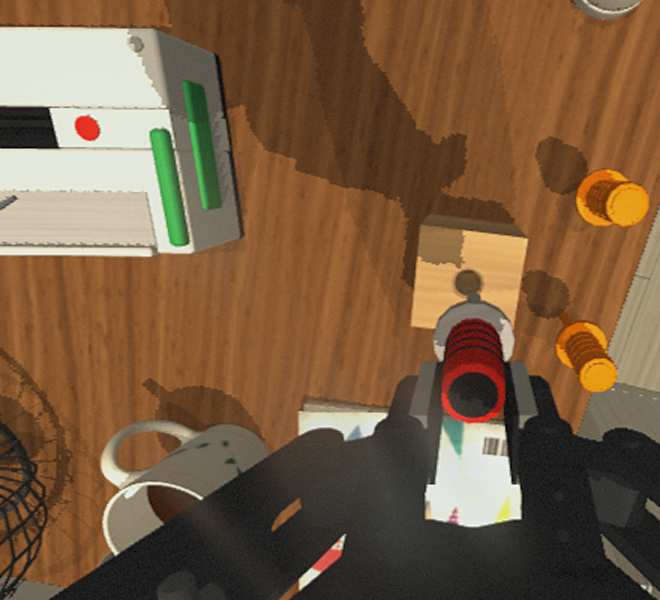

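The pin now hangs straight: knob, collar and tip are all at about column 473 of 660 (full 315). The red dot is at (88,128) and the slot's +y end at (52,128), which is full (35,85).

Run:
```python
from h import *
s=bot.observe(); c=cal("wrist",s)
f=np.load("w5.npz");p=f["p"];d=f["d"]
Rt=Ro.from_euler('xyz',s["eef_rot"],degrees=True).as_matrix()
for uv in((315,263),(315,205),(315,202)): X=point(c,uv,d[uv[1],uv[0]]); print(uv,"tool",(Rt.T@(X-s["eef_pos"])).round(1))
for st,uv,m in blobs(p,(0,120,80),(5,255,255),60):
  if uv[0]<100: print("dot",uv,onplane(c,uv,70).round(1),point(c,uv,np.median(d[m])).round(1))
print("slot end",onplane(c,(35,85.3),70))
f=np.load("top.npz");p=f["p"];ct=cal("top")
h=cv2.cvtColor(p,cv2.COLOR_RGB2HSV); m=cv2.inRange(h,(0,0,0),(180,255,70)); m[:185]=0;m[230:]=0;m[:,:325]=0;m[:,395:]=0
n,l,st,cc=cv2.connectedComponentsWithStats(m); i=1+np.argmax(st[1:,4]); ys,xs=np.where(l==i)
r=cv2.minAreaRect(np.c_[xs,ys].astype(np.float32)); print(st[i],r)
b=cv2.boxPoints(r); W=np.array([onplane(ct,q,70) for q in b]).round(1); print(W, W.mean(0))
for q in ((328.5,212.5),(390,197)): print(onplane(ct,q,70))
```

```text
(315, 263) tool [ -0.7  -1.  -31.3]
(315, 205) tool [14.3 -0.9 16.6]
(315, 202) tool [16.5 -0.9 15.9]
dot [57.57416268 84.98086124] [476.2 -29.5  70. ] [476.  -28.6  71. ]
slot end [481.26642894 -49.06788271  70.        ]
[336 196  46  18 311] ((358.4571533203125, 204.3827667236328), (7.029022693634033, 44.856590270996094), 75.61860656738281)
[[ 490.2  -48.9   70. ]
 [ 516.2 -158.    70. ]
 [ 499.  -161.7   70. ]
 [ 473.2  -52.8   70. ]] [ 494.65 -105.35   70.  ]
[475.71685649 -30.24740526  70.        ]
[ 511.73176189 -184.48555436   70.        ]
```

```bash
python3 -m handwheel '[[-0.02,-0.2,0,0],[-0.04,-0.4,0,0],[-0.05,-0.6,0,0],[-0.07,-0.8,0,0],[-0.09,-0.93,0,0]]'
python3 -m handwheel '[[-0.02,-0.2,0,0],[-0.04,-0.4,0,0],[-0.05,-0.6,0,0],[-0.07,-0.8,0,0],[-0.09,-0.93,0,0]]'
python3 -m handwheel '[[0,0,-0.08,0],[0,0,-0.16,0],[0,0,-0.16,0],[0,0,-0.16,0]]'
python3 - <<'E'
from h import *
s=bot.observe(); print(s["eef_pos"],s["eef_rot"],s["ft_force"])
p,d=bot.capture("wrist"); np.savez("w6.npz",p=p,d=d); cv2.imwrite("pics/w6.png",cv2.resize(p[60:310,170:490,::-1],None,fx=2.4,fy=2.4,interpolation=cv2.INTER_CUBIC))
E
```

```text
t: 7.52
eef_pos: [497.1, 75.9, 191.1]
eef_rot: [-180.0, -0.1, -166.2]
ft_force: [0.0, 0.1, -0.9]
finger_gap: 21.3
finger_force: 39.6
t: 7.93
eef_pos: [483.7, -63.5, 191.2]
eef_rot: [180.0, -0.1, -166.2]
ft_force: [0.1, 0.6, -1.0]
finger_gap: 21.2
finger_force: 39.6
t: 8.27
eef_pos: [483.7, -61.3, 167.3]
eef_rot: [179.9, -0.2, -166.2]
ft_force: [0.7, 1.2, -0.5]
finger_gap: 21.1
finger_force: 39.6
[483.73959981 -61.30778305 167.28314716] [ 1.79945180e+02 -1.53984523e-01 -1.66154311e+02] [ 0.69085099  1.17357884 -0.48700757]
```

View pics/w6.png

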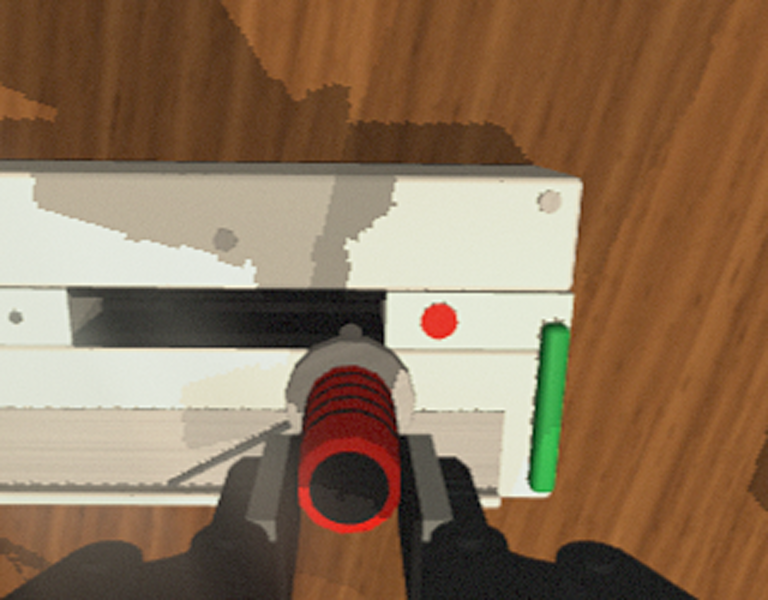

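The tip is at crop (349,322). The slot spans columns 70–385 and rows 290–347, so the tip sits about 13.5 mm from the red-dot end. I'll check the cross-slot offset.

Run:
```python
from h import *
s=bot.observe(); c=cal("wrist",s)
Rt=Ro.from_euler('xyz',s["eef_rot"],degrees=True).as_matrix()
tl=lambda X:(Rt.T@(X-s["eef_pos"])).round(1)
F=lambda u,v:(170+u/2.4,60+v/2.4)
for n,q,z in(("tip edge",(349,322),87.3),("slot hi",(349,290),70),("slot lo",(250,347),70),("end+",(385,318),70),("end-",(70,318),70)):
  X=onplane(c,F(*q),z); print(n,X.round(1),tl(X))
```

```text
tip edge [481.6 -62.3  87.3] [ 2.8 -0.5 80.7]
slot hi [474.3 -64.1  70. ] [10.3 -0.4 98. ]
slot lo [505.3 -95.7  70. ] [-12.2 -38.6  97.9]
end+ [481.6 -48.2  70. ] [-0.6 13.3 98. ]
end- [ 510.3 -164.5   70. ] [  -0.5 -106.6   97.9]
```

Aligned: the tip's cross-slot position is -1.2 mm and the slot centre is at about -0.9 mm. Descending.

```bash
python3 -m handwheel '[[0,0,-0.05,0],[0,0,-0.1,0],[0,0,-0.15,0],[0,0,-0.15,0]]'
python3 -m handwheel '[[0,0,-0.06,0],[0,0,-0.12,0],[0,0,-0.16,0],[0,0,-0.16,0],[0,0,-0.16,0]]'
python3 -m handwheel '[[0,0,-0.01,0],[0,0,-0.02,0],[0,0,-0.03,0],[0,0,-0.03,0],[0,0,-0.03,0]]'
```

```text
t: 8.65
eef_pos: [483.9, -61.0, 144.2]
eef_rot: [180.0, -0.1, -166.1]
ft_force: [-1.4, 0.1, -1.8]
finger_gap: 21.4
finger_force: 39.6
t: 9.07
eef_pos: [484.5, -61.3, 121.4]
eef_rot: [180.0, -0.0, -166.1]
ft_force: [-0.2, 0.3, 0.1]
finger_gap: 20.7
finger_force: 39.6
t: 9.48
eef_pos: [484.8, -61.4, 117.4]
eef_rot: [-180.0, 0.0, -166.1]
ft_force: [-0.3, -0.2, -1.2]
finger_gap: 21.5
finger_force: 39.6
```

```bash
python3 -m handwheel '[[0,0,-0.013,0],[0,0,-0.013,0],[0,0,-0.013,0]]' | grep -E 'pos|ft'
python3 -m handwheel '[[0,0,-0.013,0],[0,0,-0.013,0],[0,0,-0.013,0]]'| grep -E 'pos|ft'
python3 -m handwheel '[[0,0,-0.013,0],[0,0,-0.013,0],[0,0,-0.013,0]]'| grep -E 'pos|ft'
```

```text
eef_pos: [484.7, -61.4, 115.4]
ft_force: [0.3, 0.4, -1.2]
eef_pos: [484.9, -61.4, 113.6]
ft_force: [1.5, 0.4, 1.2]
eef_pos: [484.8, -61.4, 111.5]
ft_force: [0.5, 0.8, 1.5]
```

```bash
cat > chk.sh <<'E'
# passes stdin through in short, fails when the spring force is gone or a side force builds up
awk '/eef_pos/{p=$0} /ft_force/{gsub(/[\[\],]/," ");x=$2;y=$3;z=$4} END{print p,"F",x,y,z; exit !(z>0.2 && x*x+y*y<25)}'
E
chmod +x chk.sh
python3 -m handwheel '[[0,0,-0.008,0],[0,0,-0.008,0],[0,0,-0.008,0]]' | sh chk.sh
python3 -m handwheel '[[0.008,-0.03,0,0],[0.016,-0.065,0,0],[0.016,-0.065,0,0]]' | sh chk.sh
python3 -m handwheel '[[0.008,-0.03,0,0],[0.016,-0.065,0,0],[0.016,-0.065,0,0]]' | sh chk.sh
```

```text
eef_pos: [484.8, -61.4, 110.3] F -0.0 -0.4 1.8
eef_pos: [487.5, -71.8, 110.4] F 1.2 0.5 1.5
eef_pos: [489.9, -81.8, 110.3] F 0.5 1.4 2.3
```

```bash
python3 -m handwheel '[[0.003,-0.013,0,0],[0.003,-0.013,0,0]]' | sh chk.sh &&
python3 -m handwheel '[[0.003,-0.013,0,0],[0.003,-0.013,0,0]]' | sh chk.sh &&
python3 -m handwheel '[[0.003,-0.013,0,0],[0.003,-0.013,0,0]]' | sh chk.sh &&
python3 -m handwheel '[[0.003,-0.013,0,0],[0.003,-0.013,0,0]]' | sh chk.sh &&
python3 -m handwheel '[[0.003,-0.013,0,0],[0.003,-0.013,0,0]]' | sh chk.sh &&
python3 -m handwheel '[[0.003,-0.013,0,0],[0.003,-0.013,0,0]]' | sh chk.sh &&
python3 -m handwheel '[[0.003,-0.013,0,0],[0.003,-0.013,0,0]]' | sh chk.sh &&
python3 -m handwheel '[[0.003,-0.013,0,0],[0.003,-0.013,0,0]]' | sh chk.sh
```

```text
eef_pos: [490.1, -83.2, 110.3] F 0.5 1.0 0.8
eef_pos: [490.5, -84.9, 110.4] F -0.9 0.5 2.0
eef_pos: [491.0, -86.8, 110.4] F 0.1 0.4 1.3
eef_pos: [491.4, -88.9, 110.3] F 0.4 1.2 1.1
eef_pos: [491.9, -90.9, 110.3] F -0.2 1.0 1.5
eef_pos: [492.4, -92.8, 110.3] F -0.0 1.2 1.1
eef_pos: [492.8, -94.8, 110.3] F -0.0 1.4 0.9
eef_pos: [493.2, -96.7, 110.3] F -1.5 1.8 1.8
```

```bash
python3 -m handwheel '[[0.0035,-0.013,0,0],[0.0035,-0.013,0,0]]' | sh chk.sh &&
python3 -m handwheel '[[0.0035,-0.013,0,0],[0.0035,-0.013,0,0]]' | sh chk.sh &&
python3 -m handwheel '[[0.0035,-0.013,0,0],[0.0035,-0.013,0,0]]' | sh chk.sh &&
python3 -m handwheel '[[0.0035,-0.013,0,0],[0.0035,-0.013,0,0]]' | sh chk.sh &&
python3 -m handwheel '[[0.0035,-0.013,0,0],[0.0035,-0.013,0,0]]' | sh chk.sh &&
python3 -m handwheel '[[0.0035,-0.013,0,0],[0.0035,-0.013,0,0]]' | sh chk.sh &&
python3 -m handwheel '[[0.0035,-0.013,0,0],[0.0035,-0.013,0,0]]' | sh chk.sh &&
python3 -m handwheel '[[0.0032,-0.013,0,0],[0.0032,-0.013,0,0]]' | sh chk.sh &&
python3 -m handwheel '[[0.0032,-0.013,0,0],[0.0032,-0.013,0,0]]' | sh chk.sh &&
python3 -m handwheel '[[0.0032,-0.013,0,0],[0.0032,-0.013,0,0]]' | sh chk.sh
```

```text
eef_pos: [493.8, -98.7, 110.3] F -0.1 1.8 2.3
eef_pos: [494.3, -100.6, 110.3] F -0.3 1.4 1.3
eef_pos: [494.8, -102.6, 110.3] F 0.1 1.6 1.2
eef_pos: [495.4, -104.5, 110.4] F -0.2 1.3 0.5
eef_pos: [495.9, -106.5, 110.3] F -1.2 1.7 1.4
eef_pos: [496.4, -108.4, 110.3] F -0.6 2.1 1.3
eef_pos: [497.0, -110.4, 110.3] F -1.3 1.9 1.7
eef_pos: [497.4, -112.3, 110.3] F -0.5 1.4 1.4
eef_pos: [497.9, -114.3, 110.3] F -0.7 1.5 1.0
eef_pos: [498.4, -116.2, 110.3] F 0.3 1.0 2.2
```

```bash
python3 -m handwheel '[[0.0032,-0.013,0,0],[0.0032,-0.013,0,0]]' | sh chk.sh &&
python3 -m handwheel '[[0.0032,-0.013,0,0],[0.0032,-0.013,0,0]]' | sh chk.sh &&
python3 -m handwheel '[[0.0032,-0.013,0,0],[0.0032,-0.013,0,0]]' | sh chk.sh &&
python3 -m handwheel '[[0.0032,-0.013,0,0],[0.0032,-0.013,0,0]]' | sh chk.sh &&
python3 -m handwheel '[[0.0032,-0.013,0,0],[0.0032,-0.013,0,0]]' | sh chk.sh &&
python3 -m handwheel '[[0.0032,-0.013,0,0],[0.0032,-0.013,0,0]]' | sh chk.sh &&
python3 -m handwheel '[[0.0032,-0.013,0,0],[0.0032,-0.013,0,0]]' | sh chk.sh &&
python3 -m handwheel '[[0.0032,-0.013,0,0],[0.0032,-0.013,0,0]]' | sh chk.sh &&
python3 -m handwheel '[[0.0032,-0.013,0,0],[0.0032,-0.013,0,0]]' | sh chk.sh &&
python3 -m handwheel '[[0.0032,-0.013,0,0],[0.0032,-0.013,0,0]]' | sh chk.sh
```

```text
eef_pos: [498.9, -118.2, 110.3] F -1.5 0.9 2.1
eef_pos: [499.3, -120.1, 110.4] F -0.5 1.1 1.6
eef_pos: [499.8, -122.1, 110.3] F -0.6 0.8 2.3
eef_pos: [500.4, -124.1, 110.4] F 0.6 0.5 2.0
eef_pos: [500.8, -126.1, 110.3] F 0.0 0.5 -1.1
```

The force vanished, so the tip has dropped in. I'll confirm with about 1 mm more to centre it, then lower gently, watching the force.

```bash
python3 -m handwheel '[[0.0017,-0.007,0,0],[0.0017,-0.007,0,0],[0.0017,-0.007,0,0]]' | sh chk.sh
python3 -m handwheel '[[0,0,-0.013,0],[0,0,-0.027,0],[0,0,-0.027,0]]' | sh chk.sh
python3 -m handwheel '[[0,0,-0.013,0],[0,0,-0.027,0],[0,0,-0.027,0]]' | sh chk.sh
```

```text
eef_pos: [500.9, -126.9, 110.2] F 0.8 0.1 -1.6
eef_pos: [500.7, -126.7, 105.7] F -0.7 -0.8 -0.8
eef_pos: [500.7, -126.7, 101.8] F -1.3 -0.2 -2.5
```

```bash
python3 -m handwheel '[[0,0,-0.013,0],[0,0,-0.027,0],[0,0,-0.027,0]]' | sh chk.sh
python3 -m handwheel '[[0,0,-0.01,0],[0,0,-0.02,0],[0,0,-0.02,0]]' | sh chk.sh
python3 -m handwheel '[[0,0,-0.007,0],[0,0,-0.007,0],[0,0,-0.007,0]]' | sh chk.sh ||
python3 -m handwheel '[[0,0,-0.007,0],[0,0,-0.007,0],[0,0,-0.007,0]]' | sh chk.sh ||
python3 -m handwheel '[[0,0,-0.007,0],[0,0,-0.007,0],[0,0,-0.007,0]]' | sh chk.sh
```

```text
eef_pos: [500.7, -126.7, 97.8] F -0.9 0.4 -1.6
eef_pos: [500.8, -126.7, 94.9] F -0.4 0.1 -1.2
eef_pos: [500.9, -126.7, 94.1] F -0.5 0.2 -1.2
eef_pos: [500.9, -126.7, 93.1] F 0.8 -0.4 -1.3
eef_pos: [501.1, -126.8, 92.4] F -0.8 1.1 4.4
```

Contact came at the expected height (TCP 92.4). Releasing and backing off.

```bash
python3 -m handwheel '[[0,0,0,0],[0,0,0,0],[0,0,0,0],[0,0,0,0]]' 0.6
python3 -m handwheel '[[0,0,0.15,0],[0,0,0.35,0],[-0.1,0,0.55,0],[-0.2,0,0.7,0],[-0.2,0,0.7,0]]'
python3 - <<'E'
from h import *
s=bot.observe(); print(s["eef_pos"],s["eef_rot"],s["ft_force"])
p,d=bot.capture("wrist"); cv2.imwrite("pics/w7.png",cv2.resize(p[60:310,170:490,::-1],None,fx=2.4,fy=2.4,interpolation=cv2.INTER_CUBIC))
c=cal("wrist",s)
for st,uv,m in blobs(p,(0,120,50),(5,255,255),60)+blobs(p,(172,120,50),(180,255,255),60): print(st,uv.round(1),point(c,uv,np.median(d[m])).round(1), "max z",max(point(c,(u,v),d[v,u])[2] for v,u in zip(*np.where(m))).round(1))
E
```

```text
t: 17.15
eef_pos: [500.9, -126.8, 91.9]
eef_rot: [-180.0, -0.0, -166.1]
ft_force: [0.3, 0.2, -0.3]
finger_gap: 51.9
finger_force: 0.0
t: 17.57
eef_pos: [470.9, -127.1, 201.4]
eef_rot: [-179.8, 0.3, -166.2]
ft_force: [0.7, -1.2, 0.2]
finger_gap: 51.2
finger_force: 0.0
[ 470.87772165 -127.14876712  201.43252458] [-179.83859495    0.25852652 -166.15584635] [ 0.66057364 -1.17928973  0.16963214]
[295 203  26  40 527] [308.5 220.5] [ 494.7 -128.3  117.8] max z 367.5
[400 204  14  13 128] [406.4 209.7] [476.4 -28.9  71.9] max z 73.3
[452 389  21  11 134] [462.  395.5] [765.8 182.1   9.2] max z 367.5
[429 390  10  10  65] [434.4 393.3] [766.5 134.2  14.4] max z 314.0
```

View pics/w7.png

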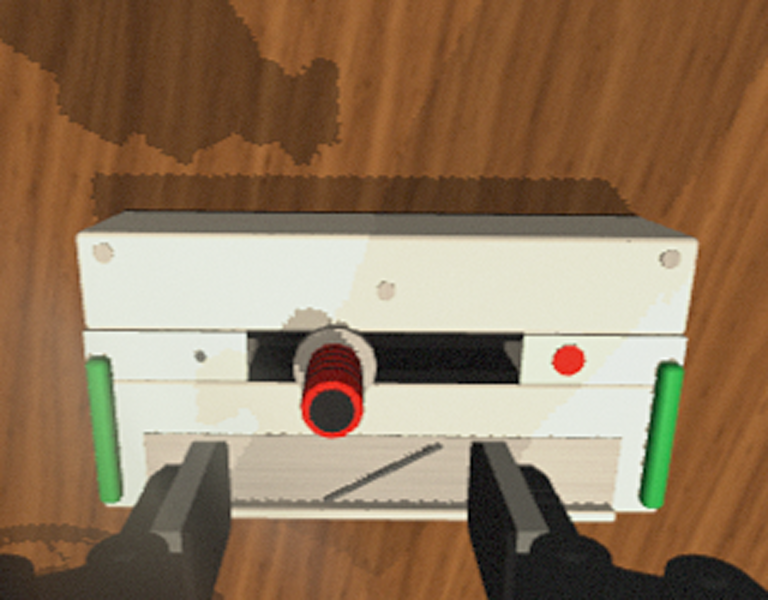

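The pin stands upright in the slot with its collar, at (335,365), flat on the deck and its knob top at (332,410). The gripper is clear of it.

```bash
python3 -c "
from rig import bot
print(bot.sign_off())"
```

```text
the job is handed in; nothing more can be done
None
```

The pin is in the slicer's hidden notch with its collar flat on the deck, released and handed in at about 17.6 s of the 43 s; I regripped it once at the block because the first grasp tilted it.

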